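# Unclip the dry paint sample and box it

## Task

Pull the sample holder with the red sample up off the catch rail, leaving the yellow and green ones clipped where they are. Set it down gently and upright inside the storage box, do not drop it in, then close the box lid fully. Do not disturb the vial, pot, tape roll and clip standing around.

Things in the scene. Friction and masses are not known exactly. Their poses are not given: they have to be found in the camera images.
- catch_rail: Rail stand, fixed: dark base plate 80 x 210 x 10 mm, two posts, aluminium bar 16 mm wide (x), 200 mm long (y), from 45 to 75 mm above the table. Origin: centre of its underside; y runs along the bar. Stations at y = -60, 0 and +60 mm hold one sample holder each, in any order; low ribs keep them from sliding along. Free space on both sides of the bar.
- rail_mid (a point): Middle of the bar's top face, 75 mm above the table. At each station two sprung balls, one in either side of the bar, catch under ridges inside the holder's slot: a straight pull up meets about 12 N some 2 to 3 mm up, then less; after 20 mm the holder is clear of the bar (its neighbours' tops are 99 mm above the table).
- holder_red_centre (a point): Centre (half-way up) of the holder with the red sample: white saddle block 36 mm (x, across the rail) by 30 mm (y, along it) by 42 mm high, about 60 g, rigid, red disc (21 mm across, 2 mm proud) on top, red patches on its +x and -x faces. A slot 24 mm wide, 20 mm deep underneath straddles the bar. z is up when upright; its axes match the rail's at the start.
- holder_yellow_centre (a point): Centre of the sample holder with the yellow sample, same shape and size as the red one, with a yellow disc and patches. It stays on the rail.
- holder_green_centre (a point): Centre of the sample holder with the green sample, same shape and size as the red one, with a green disc and patches. It stays on the rail.
- store_box: Grey storage box, fixed to the table, open at the top: outside 120 mm (x) by 160 mm (y) by 62 mm high, walls 4 mm, cork-lined inner floor 7 mm above the table. Origin: centre of its underside. The lid is hinged along its +x (far) rim. A holder standing in it reaches 51 mm above the table, so it fits under the lid.
- box_lid (a joint): Hinge of the blue lid, rad: 0 shut, pi/2 upright, 2.0 wide open (leaning back over the far side), starts between 1.7 and 2.0. The lid is light (100 g, about 0.012 N m of friction): pushed forward past upright, to 1.3 rad or less, it falls shut by itself.
- lid_hinge (a point): Point on the lid's hinge axis in the middle of the box's far rim, 62.5 mm above the table and 60 mm from the box's origin along the box's +x. The axis runs along the box's y.
- lid_tab (a point): Middle of the thumb tab at the lid's free edge, 126 mm from the hinge axis (tab 46 mm wide, reaching 132 mm from the hinge). The lid is a plate 120 x 160 mm, 5 mm thick, without any knob.
- tape_roll: Bystander: roll of white paper tape, 62 mm diameter, 48 high. Origin: centre of its underside.
- sample_vial_4: Bystander: clear sample vial with black cap, 47 mm diameter, 124 high. Origin: centre of its underside.
- pill_pot_3: Bystander: small white pot, 38 mm diameter, 58 high. Origin: centre of its underside.
- film_clip_1: Bystander: black moulded clip, 24 x 36 x 19 mm. Origin: centre of its underside.
Things that resemble listed ones, but are neither listed nor needed, are in the scene too. What is shaped like the part that bears holder_red_centre but pink is not meant. Leave any purple look-alike of the store_box alone.

How it is judged:
By the outcome, as a careful person would: the job done as asked, in the order asked, and still so for the second after the job is handed in, with the robot touching nothing.
It also fails if it takes over 56 s, if anything falls off the work surface, if the arm or the gripper's body presses on something with over 40 N, if the wrist force passes 120 N, or if a joint passes its speed limit or range.

## Robot

A 7-joint arm with a two-finger parallel gripper is mounted at the origin on a cart in front of the work surface, level with it; the furniture and walls round the work are solid. World frame = base frame: x ahead of the robot, y to its left, z up, the work surface at z = 0. Lengths are in mm, angles in rad, forces in N, time in s.
With the tool pointing down it reaches from about 375 to 925 mm from the base axis. Payload 3.1 kg.
Tool frame: the origin (TCP) lies on the centre line of the jaws, within the pads' length; the fingertips stand 17 mm ahead of it and the grasp point (between the pads) lies 2 mm behind it; x points along the fingers, z is the direction in which the jaws open and shut, and the axes are right-handed (so a half turn about x gives the same grasp; the last joint's range is limited). The gripper opens to 85 mm and grips with 20 to 120 N. Pads are 22 mm wide; open, the fingers measure 114 mm over their backs; the gripper's body (76 mm by 85 mm) begins 54 mm behind the grasp point. The pads swing forward as they close: fully open they stand 13 mm farther back than shut.
Start: joints at [1.124, 0.383, 0.044, 1.598, -0.018, 1.161, -0.05], TCP at [222.17, -610.855, 248.269] pointing down, gripper open.
Joint ranges: [-2.61, 2.61], [-0.41, 2.15], [-1.48, 1.57], [0, 2.5], [-1.57, 4.71], [0.05, 1.97], [-2.85, 2.85]. Speed limits (rad/s): [2.79, 2.79, 3.14, 3.14, 3.14, 3.14, 3.14].

## Interface

Orientations are given as a 3x3 rotation matrix whose columns are the frame's x, y, z axes.
In Python, from bench import status, grab_frame, camera_model, robot, finder gives the robot as it stands.
- The arm moves only by the tool carry_out, never from a script. Its argument "moves" is a list of rows, each a list of 7 numbers: the closure, from 0 (fully open) to 1 (shut), then the shift along the tool's x, y, z in cm, then the turn, a rotation vector about the tool's x, y, z in degrees. In form: [[claw, dx, dy, dz, rx, ry, rz], ...]. A call has 1 to 10 rows; each row shifts and turns the pose as measured when the row begins, along the tool's axes as they then stand; what a row does not reach is not made up. A row lasts 1/10 s, in which the tool goes at most 50 mm and 8.59 degrees, less where a joint would pass 70% of its speed; a pose out of reach is approached as far as the arm can. A call with a gripper value outside its range is refused whole. The fingers move at their own pace and stop on an object; "force" is the grip in N (left out, the last holds). Time passes only in rows, so rows that do not move let the fingers close. It gives the time, the measured TCP pose, the force and the opening at its end, in the units of the state.
- status.get_obs(): the state, without advancing time (a new reading comes with each control period).
- grab_frame(name): name is "side" or "top" or "wrist"; returns the picture (420x560x3 uint8, blue, green, red); there is no depth.
- camera_model(name): a dict with "fx", "fy", "cx", "cy" (pixels), "camera_from_world" (4x4, takes a point from world to camera coordinates). Camera axes: x right, y up, looking along -z (the intrinsics and any distortion apply to the point x, -y, -z); pixel columns grow to the right and rows downward; lengths in mm; the calibration is good to about 2 mm. The wrist camera is an equidistant fisheye: a pixel r from the principal point sees the ray r / f radians off the axis. A picture is of the moment at which its call begins: read the wrist's pose just before it. camera_model takes no time and is no camera call; for the wrist camera it gives the pose at the moment of the call.
- robot.hand_in(): hands the job in, once; it reports no verdict.
Trained networks look in the newest picture that a camera, given by its name, has taken for a name from the list of things; names that differ only in an ending like _2 or _b are one class to them, and where a whole thing is asked for, a point or a joint stands for the part that bears it (a point fixed in the world has none). Each returns a list of dicts, best first, with "score" (0 to 1); they miss things now and then, are a little off and sometimes report something else, mostly with a low value. They report only what shows in the picture. A call takes as long as a camera call. They do not tell look-alikes from the thing itself.
- finder.recognise(camera, target): "location" ([x, y, z] in mm, in world coordinates, good to about 4 mm: the middle of the surface that is visible of it).
- finder.spot_point(camera, target): "location" ([x, y, z] in mm, in world coordinates, good to about 4 mm: a listed point, or the origin of a listed thing).
The state is a dict: "t": time; "joint_pos": joint angles; "dq": joint speeds; "joint_efforts": joint torques, N m; "position": TCP position; "tool_rot": TCP orientation; "ft_force": force on the tool from outside, world axes, zero at the start; "torque": the same for the moment, N m; "gripper_width": opening from 0.0 (shut) to 1.0 (fully open).
Only numpy, scipy, OpenCV 4.12 (cv2) and the standard library are available. Lean on these libraries where they do the work, as an engineer would, in place of code of your own. Each camera call takes 0.05 s, during which the arm holds its last target.

## Working session

There is one attempt and no reset: what is moved stays moved. The work goes in short steps, Python scripts to look and compute and a tool call to move; the robot and the scene stay as the last step left them, time stands still between calls to the robot, and variables do not carry over. Pictures are saved under pics/ and viewed, and the job is handed in when it is done.

Besides the shell and the picture viewer there is one more tool, called after "Call:" as name(argument=value, ...) on one line, values as JSON. carry_out: Moves the arm, as the interface text tells. Its arguments: {"type":"object","properties":{"moves":{"type":"array","items":{"type":"array","items":{"type":"number"}}},"force":{"type":"number"}},"required":["moves"]}

```bash
ls; mkdir -p pics; python3 - <<'E'
from bench import status, grab_frame, camera_model, robot, finder
import cv2, numpy as np
o=status.get_obs()
for k,v in o.items(): print(k,np.round(v,3).tolist())
for c in ("side","top"):
    im=grab_frame(c); cv2.imwrite(f"pics/{c}0.png",im)
    m=camera_model(c); print(c,{k:np.round(v,3).tolist() for k,v in m.items()})
    for t in ("holder_red_centre","store_box","lid_tab","lid_hinge","rail_mid","catch_rail"):
        print(c,t,[(np.round(d["location"],0).tolist(),round(d["score"],2)) for d in finder.spot_point(c,t)[:4]])
print(status.get_obs()["t"])
E
```

```text
pics
t 0.0
joint_pos [1.124, 0.384, 0.044, 1.6, -0.018, 1.161, -0.05]
dq [-0.001, -0.0, 0.001, -0.001, 0.0, -0.001, -0.0]
joint_efforts [0.0, -43.345, 1.025, -24.951, 0.011, 0.011, 0.0]
position [221.825, -609.989, 246.829]
tool_rot [[-0.001, 0.94, 0.342], [0.002, 0.342, -0.94], [-1.0, -0.0, -0.003]]
ft_force [0.603, -0.529, -0.918]
torque [0.02, -0.026, 0.02]
gripper_width 0.997
side {'fx': 384.241, 'fy': 384.241, 'cx': 282.164, 'cy': 209.029, 'camera_from_world': [[-0.93, -0.366, 0.019, 501.618], [0.173, -0.394, 0.903, -170.759], [-0.323, 0.843, 0.43, -879.202], [0.0, 0.0, 0.0, 1.0]]}
side holder_red_centre [([535.0, 284.0, 76.0], 0.93), ([433.0, 315.0, 15.0], 0.73)]
side store_box [([469.0, 36.0, -0.0], 0.86), ([476.0, -185.0, 2.0], 0.55)]
side lid_tab [([556.0, -212.0, 190.0], 0.6), ([405.0, 56.0, 66.0], 0.56)]
side lid_hinge [([534.0, -200.0, 65.0], 0.88), ([530.0, 24.0, 63.0], 0.66)]
side rail_mid [([542.0, 280.0, 76.0], 0.95)]
side catch_rail [([538.0, 279.0, -2.0], 0.74)]
top {'fx': 422.694, 'fy': 422.694, 'cx': 277.448, 'cy': 206.358, 'camera_from_world': [[0.003, -1.0, -0.014, -31.571], [0.99, 0.001, 0.138, -533.044], [-0.138, -0.014, 0.99, -1430.024], [0.0, 0.0, 0.0, 1.0]]}
top holder_red_centre [([539.0, 282.0, 75.0], 0.69), ([433.0, 314.0, 22.0], 0.41)]
top store_box [([474.0, -192.0, 4.0], 0.67), ([470.0, 37.0, 3.0], 0.65)]
top lid_tab [([555.0, -206.0, 190.0], 0.83), ([405.0, 58.0, 65.0], 0.79)]
top lid_hinge [([535.0, -204.0, 66.0], 0.92), ([527.0, 22.0, 66.0], 0.72), ([546.0, 218.0, 79.0], 0.41)]
top rail_mid [([538.0, 282.0, 73.0], 0.93), ([706.0, 295.0, -1.0], 0.71)]
top catch_rail [([534.0, 281.0, 1.0], 0.57)]
0.7
```

View pics/side0.png

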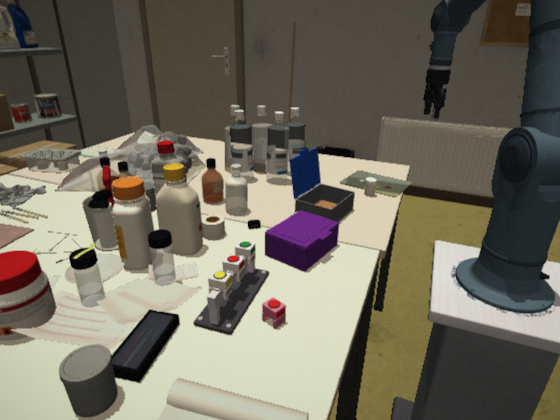

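View pics/top0.png

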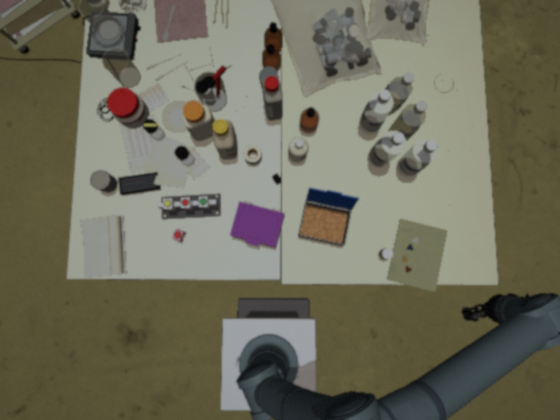

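```bash
cat > h.py <<'E'
import numpy as np, cv2
from bench import status, grab_frame, camera_model, robot, finder
def ray(c,u,v):
    m=camera_model(c); T=np.array(m["camera_from_world"]); a=(u-m["cx"])/m["fx"]; b=(v-m["cy"])/m["fy"]
    d=T[:3,:3].T@np.array([a,-b,-1]); o=-T[:3,:3].T@T[:3,3]; return o,d
def onz(c,u,v,z):
    o,d=ray(c,u,v); return o+d*(z-o[2])/d[2]
def proj(c,p):
    m=camera_model(c); T=np.array(m["camera_from_world"]); q=T[:3,:3]@np.array(p)+T[:3,3]
    return np.array([m["cx"]+m["fx"]*q[0]/-q[2], m["cy"]-m["fy"]*q[1]/-q[2]])
E
python3 - <<'E'
from h import *
im=cv2.imread("pics/top0.png"); s=cv2.imread("pics/side0.png")
cv2.imwrite("pics/topc.png",cv2.resize(im[170:290,140:300],None,fx=5,fy=5,interpolation=cv2.INTER_CUBIC))
cv2.imwrite("pics/topd.png",cv2.resize(im[170:290,280:440],None,fx=5,fy=5,interpolation=cv2.INTER_CUBIC))
cv2.imwrite("pics/sidec.png",cv2.resize(s[225:335,180:320],None,fx=5,fy=5,interpolation=cv2.INTER_CUBIC))
E
```

```text
(no output)
```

View pics/topc.png

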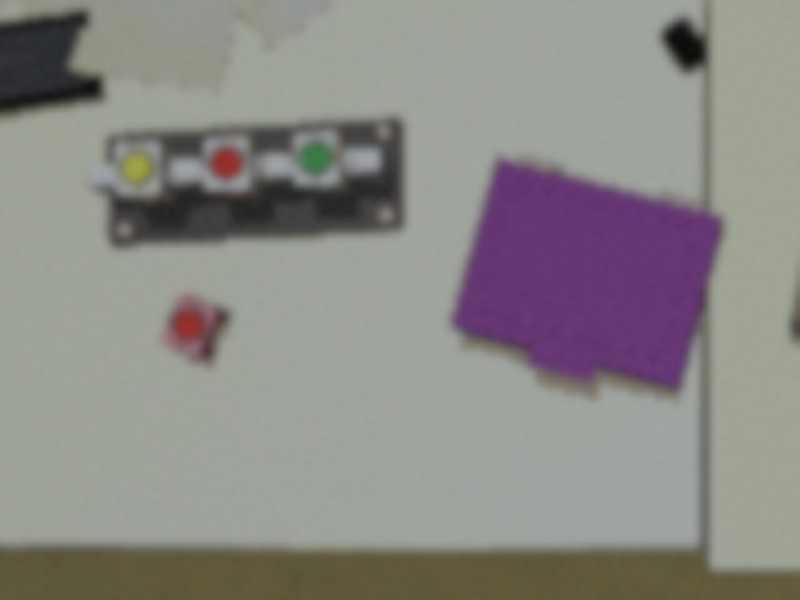

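View pics/topd.png

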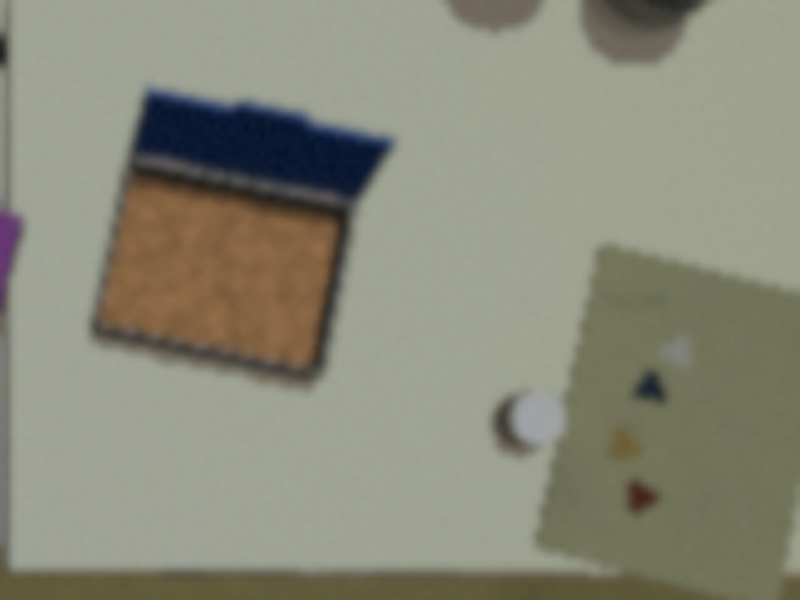

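View pics/sidec.png

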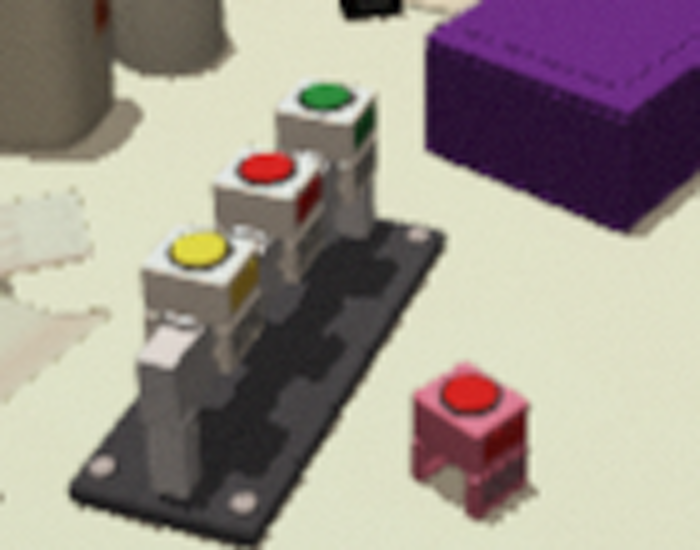

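```bash
python3 - <<'E'
from h import *
def cent(im,box,kind):
    u0,v0,u1,v1=box; c=im[v0:v1,u0:u1]; h=cv2.cvtColor(c,cv2.COLOR_BGR2HSV)
    H,S,V=h[...,0],h[...,1],h[...,2]
    m={"y":(H>22)&(H<35)&(S>130)&(V>100),"r":((H<6)|(H>174))&(S>150)&(V>110),"g":(H>45)&(H<85)&(S>110)&(V>70)}[kind]
    n,l,st,ce=cv2.connectedComponentsWithStats(m.astype('u1'))
    i=1+np.argmax(st[1:,4]); return ce[i]+[u0,v0],st[i,4]
T=cv2.imread("pics/top0.png");S=cv2.imread("pics/side0.png")
for k in "yrg":
    a,na=cent(T,(155,190,225,215),k); b,nb=cent(S,(200,235,265,300),k)
    o1,d1=ray("top",*a);o2,d2=ray("side",*b)
    A=np.c_[d1,-d2]; s=np.linalg.lstsq(A,o2-o1,rcond=None)[0]; p=o1+s[0]*d1;q=o2+s[1]*d2
    print(k,a.round(1),na,b.round(1),nb,"top z98",onz("top",*a,98.5).round(1),"side",onz("side",*b,98.5).round(1),"tri",((p+q)/2).round(1),"gap",np.linalg.norm(p-q).round(1))
# box rim corners (crop px) top
cr=np.array([[133,160],[350,205],[322,374],[95,330]])/5+[280,170]-.4
P=np.array([onz("top",*c,62)[:2] for c in cr]);print(P.round(1),P.mean(0).round(1))
e=P[0]-P[1];print("y edge",np.degrees(np.arctan2(-e[0],e[1])),np.linalg.norm(e)); e=P[3]-P[2];print(np.degrees(np.arctan2(-e[0],e[1])),np.linalg.norm(e))
e=P[0]-P[3];print("x",np.degrees(np.arctan2(e[1],e[0])),np.linalg.norm(e)); e=P[1]-P[2];print(np.degrees(np.arctan2(e[1],e[0])),np.linalg.norm(e))
cr=np.array([[110,140],[400,120],[400,228],[112,243]])/5+[140,170]-.4
P=np.array([onz("top",*c,10)[:2] for c in cr]);print("plate",P.round(1),P.mean(0).round(1))
e=P[0]-P[1];print(np.degrees(np.arctan2(-e[0],e[1])),np.linalg.norm(e));e=P[3]-P[2];print(np.degrees(np.arctan2(-e[0],e[1])))
for n in ("tape_roll","sample_vial_4","pill_pot_3","film_clip_1"):
    for c in ("top","side"):
        print(n,c,[(np.round(d["location"],0).tolist(),round(d["score"],2)) for d in finder.spot_point(c,n)[:4]])
E
```

```text
y [166.8 203. ] 10 [219.5 274.5] 56 top z98 [535.3 338.3  98.5] side [534.2 339.7  98.5] tri [535.3 338.4  97.5] gap 0.5
r [184.6 202. ] 14 [232.7 258.2] 46 top z98 [538.8 278.9  98.5] side [538.1 280.3  98.5] tri [538.8 279.   97.6] gap 0.1
g [202.5 201. ] 12 [244.5 243.9] 36 top z98 [542.2 219.   98.5] side [541.4 220.5  98.5] tri [542.2 219.1  97.6] gap 0.2
[[ 546.1 -128.7]
 [ 515.4 -275.8]
 [ 400.9 -254.7]
 [ 430.1 -102.4]] [ 473.1 -190.4]
y edge -11.80026446291491 150.27904763691146
-10.85331855780856 155.1233914156355
x -12.780792257173868 119.00909718371926
-10.42920185506397 116.46135538315615
plate [[567.7 382.4]
 [582.3 175.9]
 [505.  174.2]
 [494.  377.9]] [537.3 277.6]
4.05293851463007 206.96231712667037
3.0953389280037316
tape_roll top [([720.0, 64.0, 4.0], 0.81), ([636.0, -27.0, -2.0], 0.49), ([538.0, 342.0, 78.0], 0.2)]
tape_roll side [([721.0, 59.0, -4.0], 0.62)]
sample_vial_4 top [([707.0, 297.0, -3.0], 0.82)]
sample_vial_4 side [([706.0, 293.0, -2.0], 0.79)]
pill_pot_3 top [([375.0, -396.0, -0.0], 0.55), ([557.0, -206.0, 190.0], 0.36)]
pill_pot_3 side [([539.0, 278.0, 76.0], 0.69)]
film_clip_1 top [([638.0, -24.0, 0.0], 0.64)]
film_clip_1 side [([638.0, -25.0, -0.0], 0.6)]
```

```bash
cat >> h.py <<'E'
from scipy.spatial.transform import Rotation as Ro
def rot(yaw):  # tool down, jaw axis z at world yaw (deg)
    a=np.radians(yaw); z=np.array([np.cos(a),np.sin(a),0]); x=np.array([0,0,-1.]); return np.c_[x,np.cross(z,x),z]
def plan(target,yaw,n,claw,R1=None):
    o=status.get_obs(); p=np.array(o["position"]); R=np.array(o["tool_rot"]); R1=rot(yaw) if R1 is None else R1
    w=Ro.from_matrix(R.T@R1).as_rotvec(); rows=[]
    for i in range(n):
        d=(np.array(target)-p)/(n-i); s=R.T@d/10
        w=Ro.from_matrix(R.T@R1).as_rotvec(degrees=True)/(n-i)
        r=[claw]+np.round(s,2).tolist()+np.round(w,1).tolist(); rows.append(r)
        p=p+R@np.array(r[1:4])*10; R=R@Ro.from_rotvec(r[4:],degrees=True).as_matrix()
    print("t",o["t"],"p",np.round(o["position"],1),"yaw",np.degrees(np.arctan2(o["tool_rot"][1][2],o["tool_rot"][0][2])).round(2),"w",round(o["gripper_width"],3),"f",np.round(o["ft_force"],1))
    for i in range(0,n,10): print([[x+0.0 for x in r] for r in rows[i:i+10]])
    print("end",p.round(1))
E
python3 - <<'E'
from h import *
plan([538.5,279.5,200],3.3,22,0)
E
```

```text
t 1.1 p [ 222.2 -610.9  248.3] yaw -70.01 w 0.998 f [-0.6 -0.1 -0.3]
[[0.0, 0.22, 2.73, -3.31, -3.3, 0.0, 0.0], [0.0, 0.22, 2.92, -3.15, -3.3, 0.0, 0.0], [0.0, 0.22, 3.1, -2.98, -3.3, 0.0, 0.0], [0.0, 0.22, 3.26, -2.79, -3.3, 0.0, 0.0], [0.0, 0.22, 3.42, -2.6, -3.3, 0.0, 0.0], [0.0, 0.22, 3.56, -2.4, -3.3, 0.0, 0.0], [0.0, 0.22, 3.7, -2.19, -3.3, 0.0, 0.0], [0.0, 0.22, 3.81, -1.97, -3.3, 0.0, 0.0], [0.0, 0.22, 3.92, -1.75, -3.4, 0.0, 0.0], [0.0, 0.22, 4.02, -1.52, -3.3, 0.0, 0.0]]
[[0.0, 0.22, 4.1, -1.28, -3.4, 0.0, 0.0], [0.0, 0.22, 4.17, -1.04, -3.3, 0.0, 0.0], [0.0, 0.22, 4.22, -0.79, -3.4, 0.0, 0.0], [0.0, 0.22, 4.26, -0.54, -3.3, 0.0, 0.0], [0.0, 0.22, 4.29, -0.3, -3.4, 0.0, 0.0], [0.0, 0.22, 4.29, -0.04, -3.3, 0.0, 0.0], [0.0, 0.22, 4.29, 0.21, -3.4, 0.0, 0.0], [0.0, 0.22, 4.27, 0.46, -3.3, 0.0, 0.0], [0.0, 0.22, 4.24, 0.7, -3.4, 0.0, 0.0], [0.0, 0.22, 4.19, 0.96, -3.3, 0.0, 0.0]]
[[0.0, 0.21, 4.12, 1.19, -3.4, 0.0, 0.0], [0.0, 0.22, 4.05, 1.44, -3.3, 0.0, 0.0]]
end [538.5 279.5 200. ]
```

Call:
carry_out(moves=[[0,0,2.7,-3.3,-3.3,0,0],[0,0,2.9,-3.1,-3.3,0,0],[0,0,3.1,-3.0,-3.3,0,0],[0,0,3.3,-2.8,-3.3,0,0],[0,0,3.4,-2.6,-3.3,0,0],[0,0,3.6,-2.4,-3.3,0,0],[0,0,3.7,-2.2,-3.3,0,0],[0,0,3.8,-2.0,-3.3,0,0],[0,0,3.9,-1.7,-3.3,0,0],[0,0,4.0,-1.5,-3.3,0,0]])

```text
t: 2.1
position: [364.7, -200.0, 247.2]
tool_rot: [[0.002, 0.596, 0.803], [-0.01, 0.803, -0.596], [-1.0, -0.007, 0.008]]
ft_force: [1.6, -0.1, -0.5]
gripper_width: 1.0
```

```bash
python3 - <<'E'
from h import *
plan([538.5,279.5,200],3.3,15,0)
E
```

```text
t 2.1 p [ 364.7 -200.   247.2] yaw -36.58 w 1.0 f [ 1.6 -0.1 -0.5]
[[0.0, 0.28, 3.26, -0.98, -2.7, 0.0, 0.0], [0.0, 0.28, 3.3, -0.82, -2.7, 0.0, 0.0], [0.0, 0.28, 3.34, -0.67, -2.7, 0.0, 0.0], [0.0, 0.28, 3.36, -0.51, -2.6, 0.0, 0.0], [0.0, 0.28, 3.38, -0.35, -2.7, 0.0, 0.1], [0.0, 0.29, 3.4, -0.2, -2.6, 0.0, 0.0], [0.0, 0.29, 3.4, -0.04, -2.7, 0.0, 0.1], [0.0, 0.3, 3.4, 0.12, -2.6, 0.0, 0.0], [0.0, 0.3, 3.39, 0.27, -2.7, 0.0, 0.1], [0.0, 0.3, 3.38, 0.43, -2.6, 0.0, 0.0]]
[[0.0, 0.3, 3.35, 0.59, -2.7, 0.0, 0.1], [0.0, 0.31, 3.32, 0.74, -2.6, 0.1, 0.1], [0.0, 0.31, 3.28, 0.9, -2.7, 0.0, 0.0], [0.0, 0.31, 3.24, 1.05, -2.6, 0.1, 0.1], [0.0, 0.32, 3.18, 1.19, -2.7, 0.0, 0.0]]
end [538.5 279.5 200. ]
```

Call:
carry_out(moves=[[0,0.3,3.3,-1.0,-2.7,0,0],[0,0.3,3.3,-0.8,-2.7,0,0],[0,0.3,3.3,-0.7,-2.7,0,0],[0,0.3,3.4,-0.5,-2.7,0,0],[0,0.3,3.4,-0.3,-2.7,0,0],[0,0.3,3.4,-0.2,-2.6,0,0],[0,0.3,3.4,0,-2.7,0,0],[0,0.3,3.4,0.1,-2.6,0,0],[0,0.3,3.4,0.3,-2.7,0,0],[0,0.3,3.4,0.4,-2.6,0,0]])

```text
t: 3.1
position: [482.9, 135.9, 217.2]
tool_rot: [[0.015, 0.151, 0.988], [-0.017, 0.988, -0.151], [-1.0, -0.014, 0.017]]
ft_force: [0.8, 0.3, 1.3]
gripper_width: 0.997
```

Call:
carry_out(moves=[[0,0.3,3.3,0.6,-2.7,0,0],[0,0.3,3.3,0.7,-2.6,0,0],[0,0.3,3.3,0.9,-2.7,0,0],[0,0.3,3.2,1.0,-2.6,0,0],[0,0.3,3.0,1.1,-2.6,0,0],[0,0,0,0,0,0,0]])

```text
t: 3.7
position: [538.0, 305.5, 200.2]
tool_rot: [[0.017, -0.091, 0.996], [-0.012, 0.996, 0.091], [-1.0, -0.013, 0.016]]
ft_force: [-0.6, -0.5, 0.5]
gripper_width: 0.996
```

```bash
python3 - <<'E'
from h import *
plan([538.5,279.5,78],3.3,5,0)
im=grab_frame("wrist"); cv2.imwrite("pics/w1.png",im)
m=camera_model("wrist"); print({k:np.round(v,3).tolist() for k,v in m.items()})
print(finder.spot_point("wrist","holder_red_centre"))
E
```

```text
t 3.7 p [538.  305.5 200.2] yaw 5.24 w 0.996 f [-0.6 -0.5  0.5]
[[0.0, 2.45, -0.49, -0.08, 0.4, 0.2, 0.1], [0.0, 2.45, -0.49, -0.06, 0.4, 0.2, 0.2], [0.0, 2.45, -0.5, -0.05, 0.4, 0.2, 0.1], [0.0, 2.44, -0.51, -0.04, 0.4, 0.2, 0.2], [0.0, 2.45, -0.51, -0.03, 0.3, 0.1, 0.1]]
end [538.5 279.5  78. ]
{'fx': 325.192, 'fy': 325.192, 'cx': 280.61, 'cy': 208.859, 'camera_from_world': [[0.996, 0.089, 0.016, -566.287], [-0.08, 0.949, -0.306, -216.866], [-0.043, 0.304, 0.952, -401.132], [0.0, 0.0, 0.0, 1.0]]}
[{'location': [433.6, 310.9, 23.1], 'score': 0.81}, {'location': [537.0, 279.5, 83.5], 'score': 0.74}]
```

View pics/w1.png

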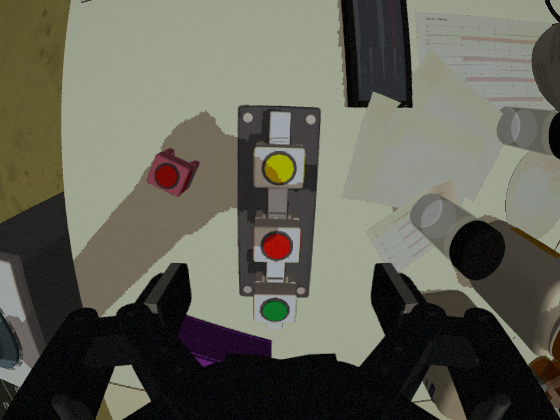

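```bash
cat >> h.py <<'E'
def wz(u,v,z,m=None):
    m=m or camera_model("wrist"); T=np.array(m["camera_from_world"]); x=u-m["cx"]; y=v-m["cy"]; r=np.hypot(x,y); th=r/m["fx"]
    d=T[:3,:3].T@np.array([np.sin(th)*x/r,-np.sin(th)*y/r,-np.cos(th)]); o=-T[:3,:3].T@T[:3,3]; return o+d*(z-o[2])/d[2]
E
python3 - <<'E'
from h import *
for n,u,v in (("y",279,168.5),("r",277,245.5),("g",275,310.5)): print(n,wz(u,v,99).round(1))
print(status.get_obs()["position"])
E
```

```text
y [536.1 333.3  99. ]
r [539.7 274.3  99. ]
g [543.  213.8  99. ]
[538.28044297 300.71905223 199.93044553]
```

```bash
python3 - <<'E'
from h import *
plan([539,279.3,150],3.3,4,0)
E
```

```text
t 3.8 p [538.3 300.7 199.9] yaw 4.97 w 1.0 f [-1.1 -1.   0.3]
[[0.0, 1.26, -0.51, -0.05, 0.4, 0.2, 0.3], [0.0, 1.25, -0.52, -0.04, 0.4, 0.2, 0.2], [0.0, 1.25, -0.52, -0.03, 0.4, 0.2, 0.3], [0.0, 1.26, -0.53, -0.02, 0.5, 0.3, 0.2]]
end [539.  279.3 150. ]
```

Call:
carry_out(moves=[[0,1.2,-0.5,0,0.4,0.2,0.2],[0,1.2,-0.5,0,0.4,0.2,0.2],[0,1.2,-0.5,0,0.4,0.2,0.2],[0,1.2,-0.5,0,0.4,0.2,0.2],[0,0,0,0,0,0,0],[0,0,0,0,0,0,0]])

```text
t: 4.4
position: [541.0, 268.4, 146.3]
tool_rot: [[-0.001, -0.045, 0.999], [-0.011, 0.999, 0.045], [-1.0, -0.011, -0.002]]
ft_force: [0.1, 0.4, 0.4]
gripper_width: 0.997
```

```bash
python3 - <<'E'
from h import *
plan([539,279.3,150],3.3,2,0)
E
```

```text
t 4.4 p [541.  268.4 146.3] yaw 2.57 w 0.997 f [0.1 0.4 0.4]
[[0.0, -0.19, 0.55, -0.08, -0.4, -0.1, 0.3], [0.0, -0.19, 0.54, -0.07, -0.3, 0.0, 0.3]]
end [539.  279.3 150. ]
```

Call:
carry_out(moves=[[0,0,0.5,-0.1,-0.3,0,0.3],[0,0,0.5,-0.1,-0.3,0,0.3],[0,0,0,0,0,0,0],[0,0,0,0,0,0,0]])

```text
t: 4.8
position: [538.7, 281.0, 147.7]
tool_rot: [[0.0, -0.058, 0.998], [0.002, 0.998, 0.058], [-1.0, 0.002, 0.0]]
ft_force: [-0.2, 0.8, -0.2]
gripper_width: 1.002
```

```bash
python3 - <<'E'
from h import *
plan([539,279.3,120],3.3,2,0)
E
```

```text
t 4.8 p [538.7 281.  147.7] yaw 3.3 w 1.002 f [-0.2  0.8 -0.2]
[[0.0, 1.39, -0.09, 0.01, 0.0, 0.0, -0.1], [0.0, 1.38, -0.08, 0.01, 0.0, 0.0, 0.0]]
end [539.  279.3 120. ]
```

Call:
carry_out(moves=[[0,1.4,-0.1,0,0,0,0],[0,1.4,0,0,0,0,0],[0,1.3,0,0,0,0,0],[0,1.2,0,0,0,0,0],[0,1.0,0,0,0,0,0],[0,0,0,0,0,0,0],[0,0,0,0,0,0,0]])

```text
t: 5.5
position: [537.5, 279.9, 77.3]
tool_rot: [[-0.003, -0.059, 0.998], [0.001, 0.998, 0.059], [-1.0, 0.001, -0.003]]
ft_force: [-0.9, -0.3, 0.2]
gripper_width: 0.997
```

```bash
python3 - <<'E'
from h import *
plan([539,279.3,78],3.3,2,0)
cv2.imwrite("pics/w2.png",grab_frame("wrist"))
E
```

```text
t 5.5 p [537.5 279.9  77.3] yaw 3.36 w 0.997 f [-0.9 -0.3  0.2]
[[0.0, -0.04, -0.03, 0.07, 0.0, -0.1, 0.0], [0.0, -0.03, -0.04, 0.08, 0.1, -0.1, -0.1]]
end [539.  279.3  78. ]
```

View pics/w2.png

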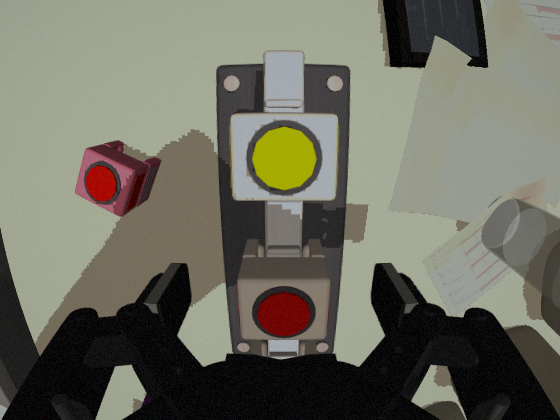

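Call:
carry_out(moves=[[0.3,0,0,0.1,0,0,0],[0.6,0,0,0,0,0,0],[0.6,0,0,0,0,0,0],[1,0,0,0,0,0,0],[1,0,0,0,0,0,0],[1,0,0,0,0,0,0],[1,0,0,0,0,0,0],[1,0,0,0,0,0,0]], force=60)

```text
t: 6.35
position: [539.1, 280.6, 79.4]
tool_rot: [[-0.0, -0.059, 0.998], [0.002, 0.998, 0.059], [-1.0, 0.002, -0.0]]
ft_force: [-0.3, 0.9, -0.1]
gripper_width: 0.415
```

```bash
python3 - <<'E'
from h import *
plan([539,279.3,78],3.3,2,0)
cv2.imwrite("pics/w3.png",grab_frame("wrist"))
s=grab_frame("side");cv2.imwrite("pics/s3.png",cv2.resize(s[215:335,180:340],None,fx=5,fy=5,interpolation=cv2.INTER_CUBIC))
E
```

```text
t 6.35 p [539.1 280.6  79.4] yaw 3.36 w 0.415 f [-0.3  0.9 -0.1]
[[0.0, 0.07, -0.06, -0.01, 0.0, 0.0, -0.1], [0.0, 0.07, -0.07, -0.01, 0.1, 0.0, 0.0]]
end [539.  279.3  78. ]
```

View pics/w3.png

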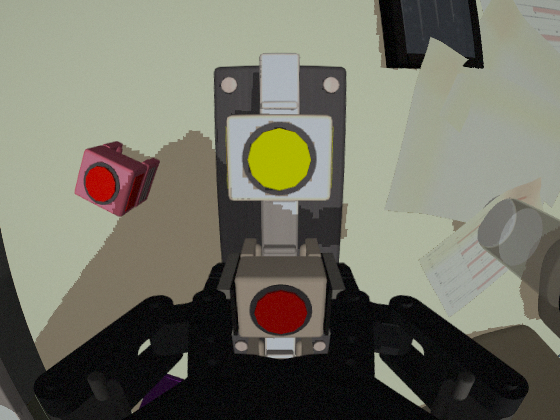

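View pics/s3.png

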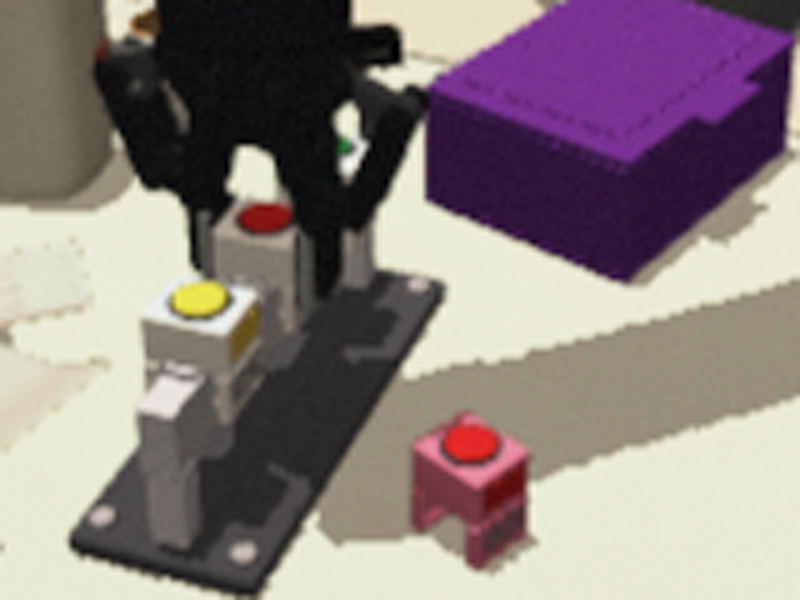

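Call:
carry_out(moves=[[1,-0.3,0,0,0,0,0],[1,-0.4,0,0,0,0,0],[1,-0.6,0,0,0,0,0],[1,-0.6,0,0,0,0,0],[1,-0.6,0,0,0,0,0],[1,-0.6,0,0,0,0,0]], force=80)

```text
t: 7.05
position: [539.3, 279.6, 111.4]
tool_rot: [[-0.001, -0.058, 0.998], [0.002, 0.998, 0.058], [-1.0, 0.002, -0.001]]
ft_force: [-0.0, -0.1, -0.4]
gripper_width: 0.41
```

```bash
python3 - <<'E'
from h import *
plan([539,279.3,150],3.3,2,0)
s=grab_frame("side");cv2.imwrite("pics/s4.png",cv2.resize(s[195:315,180:340],None,fx=5,fy=5,interpolation=cv2.INTER_CUBIC))
E
```

```text
t 7.05 p [539.3 279.6 111.4] yaw 3.32 w 0.41 f [-0.  -0.1 -0.4]
[[0.0, -1.93, -0.01, -0.02, 0.0, 0.0, 0.0], [0.0, -1.93, -0.01, -0.02, 0.0, -0.1, -0.1]]
end [539.  279.3 150. ]
```

View pics/s4.png

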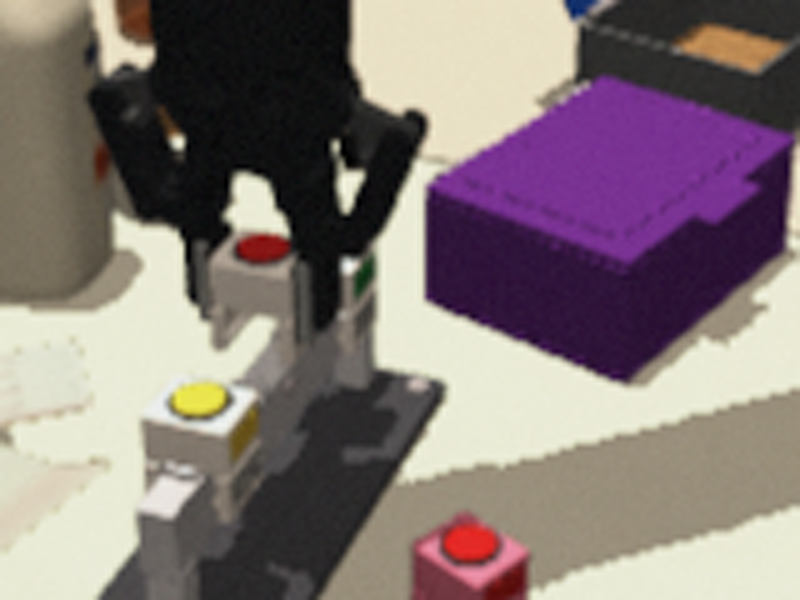

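Call:
carry_out(moves=[[1,-1.0,0,0,0,0,0],[1,-1.5,0,0,0,0,0],[1,-1.5,0,0,0,0,0],[1,-1.0,0,0,0,0,0],[1,-0.3,0,0,0,0,0]])

```text
t: 7.6
position: [540.1, 281.1, 172.5]
tool_rot: [[0.003, -0.059, 0.998], [0.004, 0.998, 0.059], [-1.0, 0.003, 0.003]]
ft_force: [0.2, 0.4, -0.4]
gripper_width: 0.412
```

```bash
python3 - <<'E'
from h import *
plan([473,-190,175],-11.5,16,1)
E
```

```text
t 7.6 p [540.1 281.1 172.5] yaw 3.38 w 0.412 f [ 0.2  0.4 -0.4]
[[1.0, -0.03, -2.91, -0.59, 0.9, 0.0, 0.0], [1.0, -0.03, -2.92, -0.55, 0.9, 0.0, 0.0], [1.0, -0.03, -2.93, -0.5, 0.9, 0.0, 0.0], [1.0, -0.03, -2.94, -0.45, 0.9, 0.0, 0.0], [1.0, -0.03, -2.95, -0.41, 0.9, 0.0, 0.0], [1.0, -0.03, -2.95, -0.36, 0.9, 0.0, 0.0], [1.0, -0.03, -2.96, -0.32, 0.9, 0.0, 0.0], [1.0, -0.02, -2.96, -0.27, 1.0, 0.0, 0.0], [1.0, -0.03, -2.97, -0.22, 0.9, 0.0, 0.0], [1.0, -0.02, -2.97, -0.17, 1.0, 0.0, 0.0]]
[[1.0, -0.03, -2.97, -0.12, 0.9, 0.0, 0.0], [1.0, -0.02, -2.97, -0.07, 1.0, 0.0, 0.0], [1.0, -0.03, -2.98, -0.02, 0.9, 0.0, -0.1], [1.0, -0.02, -2.97, 0.03, 1.0, 0.0, 0.0], [1.0, -0.02, -2.97, 0.08, 0.9, 0.1, -0.1], [1.0, -0.01, -2.98, 0.12, 1.0, 0.0, 0.0]]
end [ 473. -190.  175.]
```

Call:
carry_out(moves=[[1,0,-2.0,-0.5,0.9,0,0],[1,0,-2.9,-0.6,0.9,0,0],[1,0,-2.9,-0.5,0.9,0,0],[1,0,-2.9,-0.5,0.9,0,0],[1,0,-2.9,-0.4,0.9,0,0],[1,0,-2.9,-0.4,0.9,0,0],[1,0,-3.0,-0.3,0.9,0,0],[1,0,-3.0,-0.3,1.0,0,0],[1,0,-3.0,-0.2,0.9,0,0],[1,0,-3.0,-0.2,1.0,0,0]])

```text
t: 8.6
position: [494.9, -5.4, 173.3]
tool_rot: [[0.007, 0.095, 0.995], [0.011, 0.995, -0.095], [-1.0, 0.011, 0.006]]
ft_force: [0.3, -0.4, -0.7]
gripper_width: 0.41
```

```bash
python3 - <<'E'
from h import *
plan([473,-190,175],-11.5,7,1)
E
```

```text
t 8.6 p [494.9  -5.4 173.3] yaw -5.43 w 0.41 f [ 0.3 -0.4 -0.7]
[[1.0, -0.05, -2.65, -0.06, 0.9, 0.0, -0.1], [1.0, -0.05, -2.66, -0.02, 0.9, 0.0, -0.1], [1.0, -0.05, -2.66, 0.02, 0.9, 0.1, -0.1], [1.0, -0.04, -2.65, 0.06, 0.8, 0.0, -0.1], [1.0, -0.03, -2.65, 0.1, 0.9, 0.1, -0.1], [1.0, -0.03, -2.65, 0.15, 0.8, 0.0, -0.1], [1.0, -0.03, -2.66, 0.18, 0.9, 0.1, -0.1]]
end [ 473. -190.  175.]
```

Call:
carry_out(moves=[[1,0,-2.8,0,0.9,0,-0.1],[1,0,-2.8,0,0.9,0,-0.1],[1,0,-2.8,0,0.9,0,-0.1],[1,0,-2.6,0,0.9,0,-0.1],[1,0,-2.4,0.1,0.8,0,-0.1],[1,0,-2.0,0.1,0.8,0,-0.1],[1,0,-1.2,0.1,0.4,0,0],[1,0,0,0,0,0,0],[1,0,0,0,0,0,0]])

```text
t: 9.5
position: [471.3, -181.5, 172.9]
tool_rot: [[0.004, 0.203, 0.979], [-0.002, 0.979, -0.203], [-1.0, -0.001, 0.004]]
ft_force: [-0.2, 0.0, -0.9]
gripper_width: 0.405
```

```bash
python3 - <<'E'
from h import *
plan([473,-190,110],-11.5,7,1)
m=camera_model("wrist")
cv2.imwrite("pics/w5.png",grab_frame("wrist"))
cv2.imwrite("pics/s5.png",cv2.resize(grab_frame("side")[100:240,260:440],None,fx=4,fy=4,interpolation=cv2.INTER_CUBIC))
print(np.round(m["camera_from_world"],3).tolist())
for t in("store_box","lid_hinge","lid_tab"):print(t,[(np.round(d["location"],0).tolist(),round(d["score"],2)) for d in finder.spot_point("wrist",t)[:3]])
E
```

```text
t 9.5 p [ 471.3 -181.5  172.9] yaw -11.7 w 0.405 f [-0.2  0.  -0.9]
[[1.0, 0.9, -0.11, 0.05, 0.0, 0.0, 0.0], [1.0, 0.9, -0.11, 0.04, 0.0, 0.0, 0.0], [1.0, 0.9, -0.11, 0.05, 0.0, 0.0, 0.0], [1.0, 0.9, -0.12, 0.04, 0.0, 0.1, 0.0], [1.0, 0.9, -0.11, 0.05, -0.1, 0.0, 0.0], [1.0, 0.9, -0.12, 0.04, 0.0, 0.1, 0.0], [1.0, 0.9, -0.11, 0.05, -0.1, 0.0, 0.1]]
end [ 473. -190.  110.]
[[0.979, -0.203, 0.005, -499.535], [0.195, 0.936, -0.292, 94.48], [0.054, 0.287, 0.956, -280.589], [0.0, 0.0, 0.0, 1.0]]
store_box [([476.0, -189.0, -3.0], 0.66)]
lid_hinge [([532.0, -198.0, 63.0], 0.74), ([476.0, -191.0, -4.0], 0.43)]
lid_tab [([588.0, -213.0, 174.0], 0.8)]
```

View pics/w5.png

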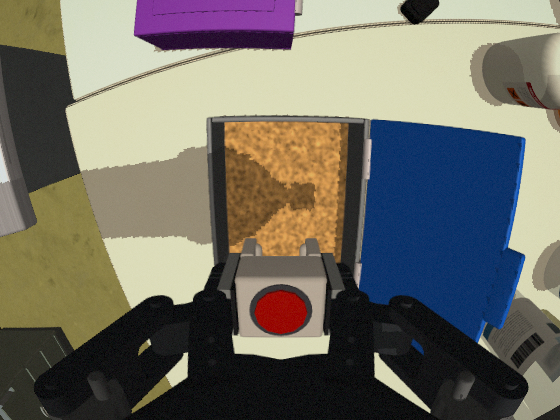

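View pics/s5.png

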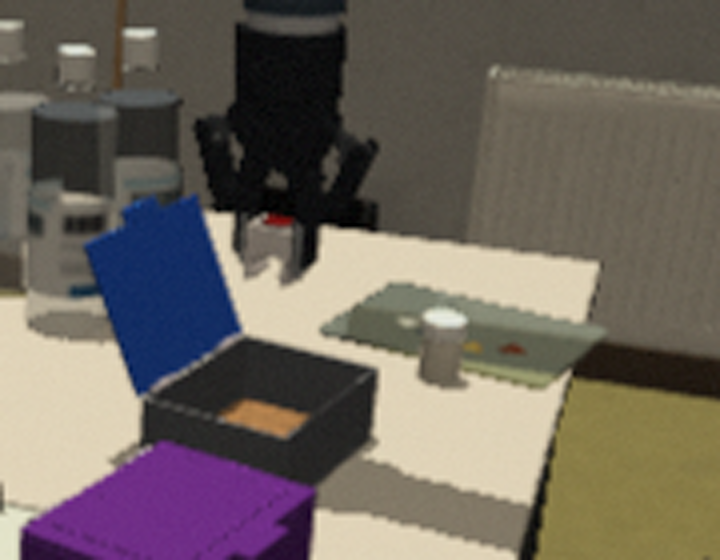

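Call:
carry_out(moves=[[1,1.0,-0.3,0,0,0,0],[1,2.0,-0.3,0.1,0,0,0],[1,2.0,-0.2,0,0,0,0],[1,2.0,0,0,0,0,0],[1,1.5,0,0,0,0,0],[1,1.0,0,0,0,0,0],[1,0.6,0,0,0,0,0],[1,0,0,0,0,0,0],[1,0,0,0,0,0,0]])

```text
t: 10.65
position: [472.4, -186.9, 65.8]
tool_rot: [[0.005, 0.195, 0.981], [-0.002, 0.981, -0.195], [-1.0, -0.001, 0.005]]
ft_force: [-0.3, 0.3, -0.1]
gripper_width: 0.409
```

```bash
python3 - <<'E'
from h import *
plan([474,-189.5,32],-11.5,3,1)
m=camera_model("wrist")
cv2.imwrite("pics/w6.png",grab_frame("wrist"))
E
```

```text
t 10.65 p [ 472.4 -186.9   65.8] yaw -11.23 w 0.409 f [-0.3  0.3 -0.1]
[[1.0, 1.13, -0.07, 0.06, 0.1, 0.1, 0.0], [1.0, 1.13, -0.07, 0.07, 0.1, 0.1, 0.0], [1.0, 1.12, -0.08, 0.06, 0.1, 0.1, 0.0]]
end [ 474.  -189.5   32. ]
```

View pics/w6.png

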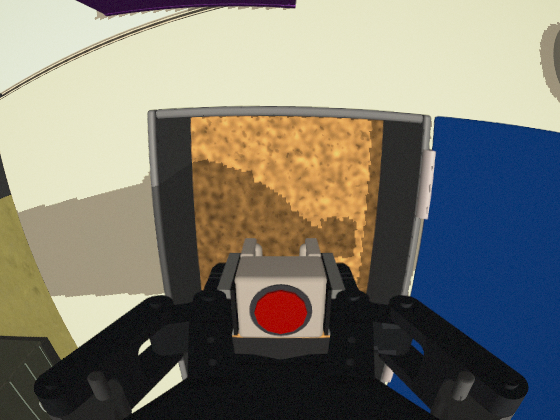

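Call:
carry_out(moves=[[1,1.0,-0.1,0.1,0,0.1,0],[1,1.0,0,0.1,0,0.1,0],[1,0.6,0,0,0,0,0],[1,0.3,0,0,0,0,0],[1,0,0,0,0,0,0]])

```text
t: 11.2
position: [476.2, -189.4, 36.1]
tool_rot: [[0.005, 0.195, 0.981], [-0.003, 0.981, -0.195], [-1.0, -0.002, 0.006]]
ft_force: [0.2, -0.5, -1.3]
gripper_width: 0.41
```

Call:
carry_out(moves=[[1,0.2,0,0,0,0,0],[1,0.1,0,0,0,0,0],[1,0,0,0,0,0,0]])

```text
t: 11.5
position: [476.3, -189.4, 32.9]
tool_rot: [[0.005, 0.195, 0.981], [-0.003, 0.981, -0.195], [-1.0, -0.002, 0.006]]
ft_force: [0.8, 0.1, -0.2]
gripper_width: 0.41
```

Call:
carry_out(moves=[[1,0.1,0,0,0,0,0],[1,0.1,0,0,0,0,0]])

```text
t: 11.7
position: [476.6, -189.5, 31.4]
tool_rot: [[0.006, 0.195, 0.981], [-0.004, 0.981, -0.195], [-1.0, -0.002, 0.006]]
ft_force: [-2.6, 2.3, 8.2]
gripper_width: 0.409
```

Call:
carry_out(moves=[[1,0,0,0,0,0,0],[0.5,0,0,0,0,0,0],[0.4,0,0,0,0,0,0],[0.4,0,0,0,0,0,0],[0.4,0,0,0,0,0,0]], force=20)

```text
t: 12.2
position: [477.4, -189.8, 32.0]
tool_rot: [[0.007, 0.195, 0.981], [-0.004, 0.981, -0.195], [-1.0, -0.003, 0.008]]
ft_force: [1.0, 0.0, 0.1]
gripper_width: 0.598
```

```bash
python3 - <<'E'
from h import *
plan([474,-189.5,32],-11.5,3,1)
cv2.imwrite("pics/w7.png",grab_frame("wrist"))
E
```

```text
t 12.2 p [ 477.4 -189.8   32. ] yaw -11.26 w 0.598 f [1.  0.  0.1]
[[1.0, 0.0, -0.01, -0.11, 0.1, 0.2, 0.1], [1.0, 0.0, -0.01, -0.11, 0.1, 0.1, 0.0], [1.0, 0.0, -0.02, -0.12, 0.0, 0.2, 0.1]]
end [ 474.  -189.5   32. ]
```

View pics/w7.png

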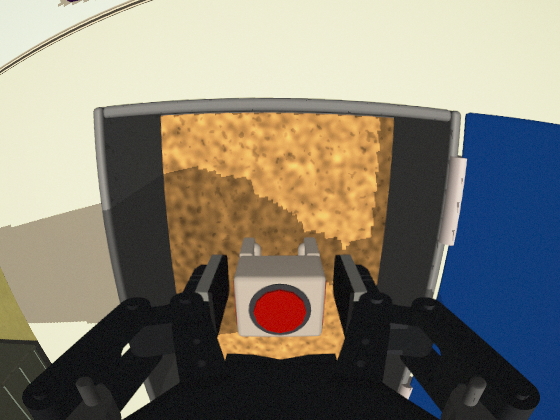

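Released, the holder stands upright and clear of both pads (gaps at columns 215-235 and 325-340). Go straight up.

Call:
carry_out(moves=[[0.4,-0.6,0,0,0,0,0],[0.4,-1.5,0,0,0,0,0],[0.4,-2.5,0,0,0,0,0],[0.4,-3.0,0,0,0,0,0],[0.4,-3.5,0,0,0,0,0],[0.5,-3.5,0,0,0,0,0],[0.8,-3.5,0,0,0,0,0],[1,-3.0,0,0,0,0,0],[1,-2.0,0,0,0,0,0]])

```text
t: 13.15
position: [473.5, -186.4, 276.7]
tool_rot: [[0.005, 0.191, 0.981], [-0.003, 0.981, -0.191], [-1.0, -0.002, 0.005]]
ft_force: [-0.1, -0.5, -0.2]
gripper_width: 0.008
```

```bash
python3 - <<'E'
from h import *
plan([474,-189.5,270],-11.5,3,1)
m=camera_model("wrist")
cv2.imwrite("pics/w8.png",grab_frame("wrist"))
T=grab_frame("top");cv2.imwrite("pics/t8f.png",T)
cv2.imwrite("pics/t8.png",cv2.resize(T[120:270,280:440],None,fx=4,fy=4,interpolation=cv2.INTER_CUBIC))
for t in("lid_hinge","lid_tab"):print(t,[(np.round(d["location"],0).tolist(),round(d["score"],2)) for c in("wrist","top","side") for d in finder.spot_point(c,t)[:3]])
E
```

```text
t 13.15 p [ 473.5 -186.4  276.7] yaw -11.04 w 0.008 f [-0.1 -0.5 -0.2]
[[1.0, 0.22, -0.1, 0.04, 0.2, 0.1, 0.0], [1.0, 0.23, -0.1, 0.03, 0.1, 0.1, 0.1], [1.0, 0.22, -0.09, 0.04, 0.2, 0.1, 0.0]]
end [ 474.  -189.5  270. ]
lid_hinge [([535.0, -201.0, 62.0], 0.68), ([527.0, 25.0, 64.0], 0.77), ([535.0, -208.0, 70.0], 0.6), ([637.0, -28.0, -1.0], 0.47), ([533.0, -203.0, 65.0], 0.8), ([531.0, 23.0, 63.0], 0.67)]
lid_tab [([407.0, 57.0, 63.0], 0.85), ([581.0, -215.0, 178.0], 0.61), ([587.0, -218.0, 176.0], 0.98), ([403.0, 56.0, 69.0], 0.7), ([635.0, -28.0, 2.0], 0.57)]
```

View pics/w8.png

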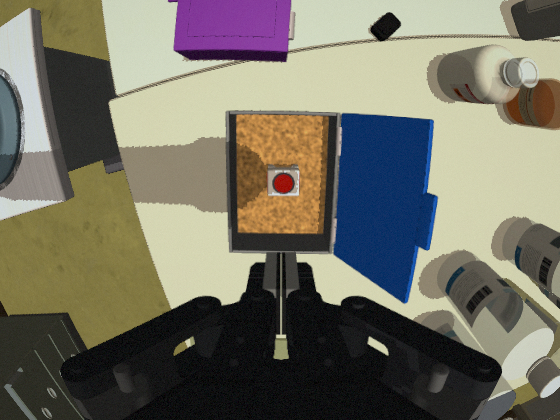

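View pics/t8.png

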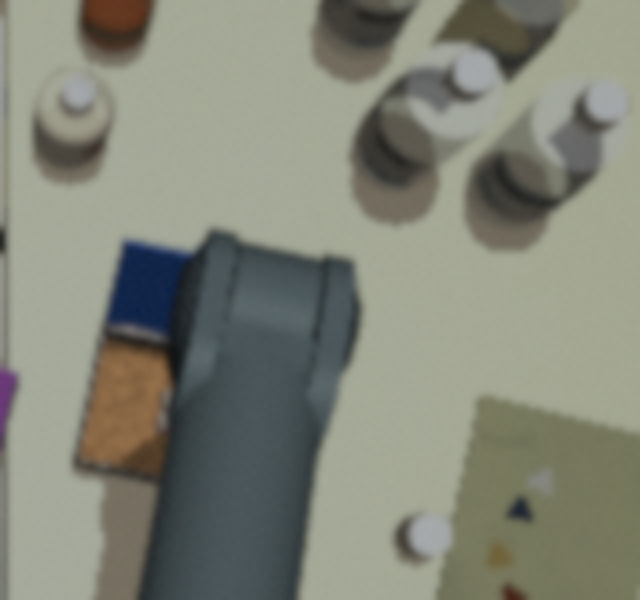

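```bash
python3 - <<'E'
from h import *
S=grab_frame("side");cv2.imwrite("pics/s9.png",cv2.resize(np.vstack([S[110:240,210:390],cv2.imread("pics/side0.png")[110:240,210:390]]),None,fx=3,fy=3,interpolation=cv2.INTER_CUBIC)[:800])
for n,u,v in(("bottleA",397,175),("bottleA near edge",392,222),("bottle A left",352,175),("cream near",68,178),("cream c",70,130)):
    print(n,onz("top",u/4+280-.4,v/4+120-.4,0).round(0))
E
```

```text
bottleA [ 695. -394.    0.]
bottleA near edge [ 652. -388.    0.]
bottle A left [ 695. -354.    0.]
cream near [692. -98.   0.]
cream c [ 737. -100.    0.]
```

View pics/s9.png

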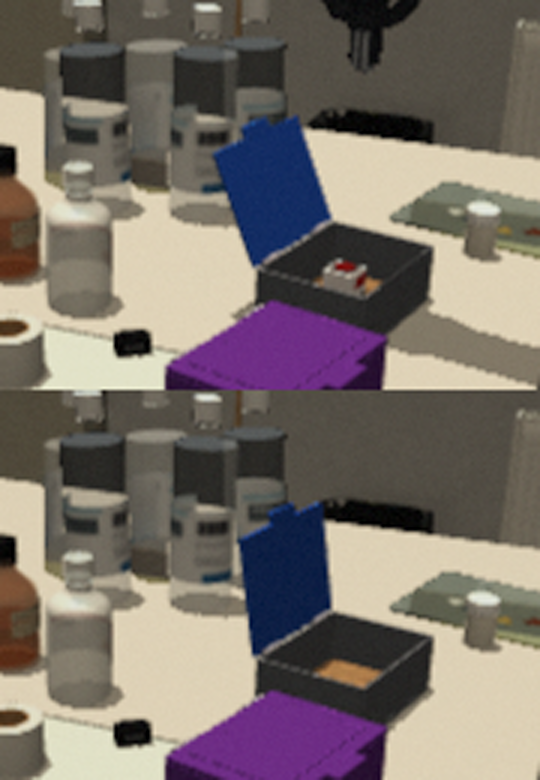

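Call:
carry_out(moves=[[1,0,0.1,1.5,0,0,0],[1,0,0,2.5,0,0,0],[1,0,0.1,3.0,0,0,0],[1,0,0,3.0,0,0,0],[1,0,0.1,2.5,0,0,0],[1,0,0,2.0,0,0,0],[1,0,0.1,1.2,0,0,0],[1,0,0,0,0,0,0]])

```text
t: 14.4
position: [626.8, -213.2, 257.5]
tool_rot: [[-0.021, 0.194, 0.981], [0.008, 0.981, -0.194], [-1.0, 0.004, -0.022]]
ft_force: [-0.8, -0.2, -0.4]
gripper_width: 0.004
```

```bash
python3 - <<'E'
from h import *
plan([633,-212,165],-11.5,6,1)
S=grab_frame("side");cv2.imwrite("pics/s10.png",cv2.resize(S[60:240,210:390],None,fx=3,fy=3,interpolation=cv2.INTER_CUBIC))
E
```

```text
t 14.4 p [ 626.8 -213.2  257.5] yaw -11.17 w 0.004 f [-0.8 -0.2 -0.4]
[[1.0, 1.54, 0.03, 0.13, 0.1, -0.2, 0.0], [1.0, 1.54, 0.03, 0.13, 0.0, -0.2, 0.0], [1.0, 1.54, 0.03, 0.12, 0.1, -0.2, -0.1], [1.0, 1.54, 0.04, 0.12, 0.0, -0.2, 0.0], [1.0, 1.54, 0.04, 0.11, 0.1, -0.2, -0.1], [1.0, 1.54, 0.04, 0.1, 0.0, -0.3, 0.0]]
end [ 633. -212.  165.]
```

View pics/s10.png

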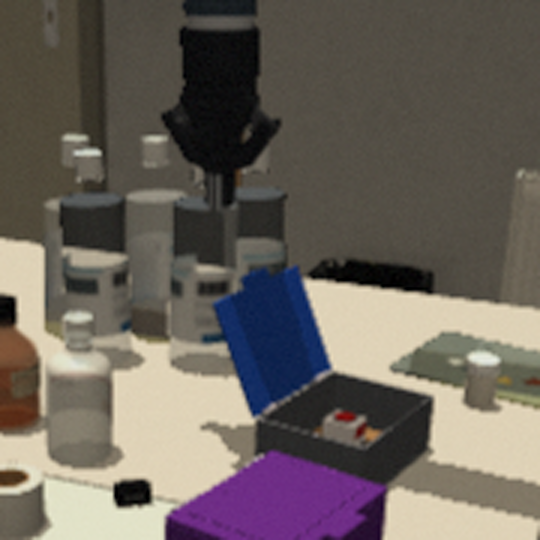

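Call:
carry_out(moves=[[1,1.0,0,1.0,0,-0.2,0],[1,1.6,0,0.8,0,-0.2,0],[1,1.6,0,0.2,0,-0.2,0],[1,1.6,0,0.1,0,-0.2,0],[1,1.4,0,0.1,0,-0.2,0],[1,1.0,0,0.1,0,-0.2,0],[1,0,0,0,0,0,0]])

```text
t: 15.15
position: [644.1, -217.8, 163.9]
tool_rot: [[-0.008, 0.195, 0.981], [0.004, 0.981, -0.195], [-1.0, 0.002, -0.009]]
ft_force: [-0.5, -0.5, -0.2]
gripper_width: 0.001
```

```bash
python3 - <<'E'
from h import *
plan([500,-195,165],-11.5,10,1)
S=grab_frame("side");cv2.imwrite("pics/s11.png",cv2.resize(S[60:240,210:390],None,fx=3,fy=3,interpolation=cv2.INTER_CUBIC))
E
```

```text
t 15.15 p [ 644.1 -217.8  163.9] yaw -11.22 w 0.001 f [-0.5 -0.5 -0.2]
[[1.0, 0.0, -0.06, -1.46, 0.0, -0.1, 0.0], [1.0, 0.0, -0.06, -1.46, 0.0, 0.0, 0.0], [1.0, 0.0, -0.06, -1.46, 0.0, -0.1, 0.0], [1.0, 0.0, -0.05, -1.46, 0.0, 0.0, 0.0], [1.0, 0.0, -0.06, -1.46, 0.0, -0.1, 0.0], [1.0, -0.01, -0.05, -1.46, 0.1, 0.0, 0.0], [1.0, -0.01, -0.06, -1.45, 0.0, -0.1, 0.0], [1.0, -0.01, -0.06, -1.46, 0.1, 0.0, 0.0], [1.0, -0.01, -0.06, -1.45, 0.0, -0.1, -0.1], [1.0, -0.01, -0.06, -1.46, 0.1, 0.0, 0.0]]
end [ 500. -195.  165.]
```

View pics/s11.png

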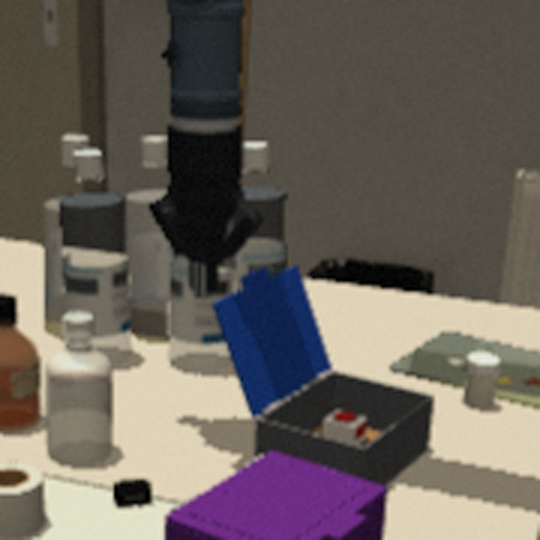

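Call:
carry_out(moves=[[1,0,0,-0.8,0,0,0],[1,0,0,-1.0,0,0,0],[1,0,0,-1.0,0,0,0],[1,0,0,-1.0,0,0,0],[1,0,0,-1.0,0,0,0],[1,0,0,-1.0,0,0,0],[1,0,0,-1.0,0,0,0],[1,0,0,-1.0,0,0,0]])

```text
t: 16.0
position: [567.5, -202.3, 172.6]
tool_rot: [[0.008, 0.195, 0.981], [-0.001, 0.981, -0.195], [-1.0, 0.0, 0.008]]
ft_force: [1.4, -0.5, 5.9]
gripper_width: -0.0
```

```bash
python3 - <<'E'
from h import *
plan([500,-195,165],-11.5,6,1)
S=grab_frame("side");cv2.imwrite("pics/s12.png",cv2.resize(S[60:240,210:390],None,fx=3,fy=3,interpolation=cv2.INTER_CUBIC))
E
```

```text
t 16.0 p [ 567.5 -202.3  172.6] yaw -11.23 w -0.0 f [ 1.4 -0.5  5.9]
[[1.0, 0.12, -0.1, -1.13, 0.0, 0.1, 0.0], [1.0, 0.12, -0.1, -1.13, 0.1, 0.1, 0.0], [1.0, 0.12, -0.1, -1.13, 0.0, 0.1, 0.0], [1.0, 0.12, -0.1, -1.12, 0.1, 0.0, 0.0], [1.0, 0.13, -0.11, -1.13, 0.0, 0.1, 0.0], [1.0, 0.13, -0.1, -1.12, 0.1, 0.0, 0.0]]
end [ 500. -195.  165.]
```

View pics/s12.png

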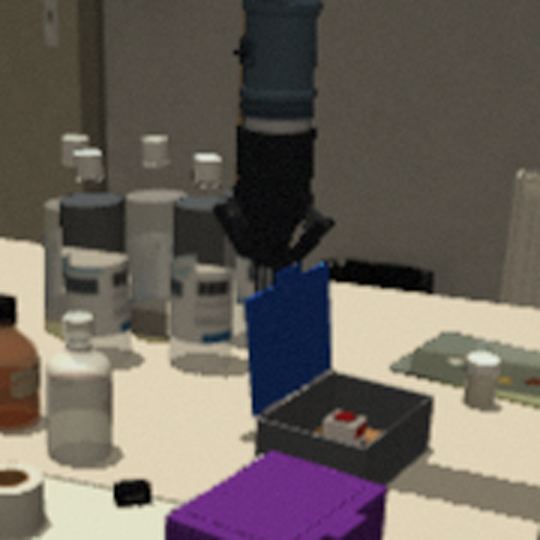

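Call:
carry_out(moves=[[1,-0.8,0,0,0,0,0],[1,-0.7,0,-0.4,0,0,0],[1,0,0,-0.8,0,0,0],[1,0,0,-1.0,0,0,0],[1,0,0,-1.0,0,0,0],[1,0,0,-1.0,0,0,0],[1,0,0,-1.0,0,0,0],[1,0,0,-1.0,0,0,0]])

```text
t: 16.85
position: [496.5, -188.2, 186.6]
tool_rot: [[-0.0, 0.195, 0.981], [0.0, 0.981, -0.195], [-1.0, 0.0, -0.0]]
ft_force: [-0.1, 0.5, 0.1]
gripper_width: -0.0
```

```bash
python3 - <<'E'
from h import *
plan([500,-195,165],-11.5,2,1)
S=grab_frame("side");cv2.imwrite("pics/s13.png",cv2.resize(S[60:240,210:390],None,fx=3,fy=3,interpolation=cv2.INTER_CUBIC))
E
```

```text
t 16.85 p [ 496.5 -188.2  186.6] yaw -11.24 w -0.0 f [-0.1  0.5  0.1]
[[1.0, 1.08, -0.3, 0.24, 0.1, 0.0, 0.0], [1.0, 1.08, -0.3, 0.24, 0.2, 0.0, 0.0]]
end [ 500. -195.  165.]
```

View pics/s13.png

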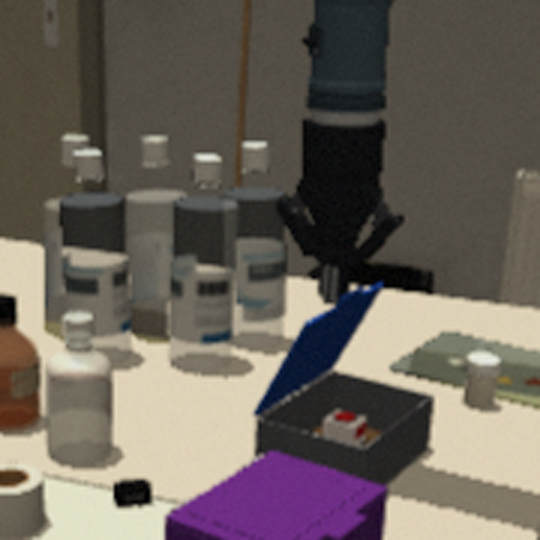

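The lid is falling shut (about 1 rad). I let it fall while rising slightly, then look.

Call:
carry_out(moves=[[1,-1.0,0,0,0,0,0],[1,-1.5,0,0,0,0,0],[1,-1.5,0,0,0,0,0],[1,-1.0,0,0,0,0,0],[1,0,0,0,0,0,0],[1,0,0,0,0,0,0],[1,0,0,0,0,0,0]])

```text
t: 17.6
position: [496.6, -188.3, 243.0]
tool_rot: [[0.002, 0.195, 0.981], [-0.002, 0.981, -0.195], [-1.0, -0.001, 0.002]]
ft_force: [0.4, -0.6, -0.3]
gripper_width: 0.002
```

```bash
python3 - <<'E'
from h import *
plan([500,-195,165],-11.5,2,1)
S=grab_frame("side");cv2.imwrite("pics/s14.png",cv2.resize(S[120:300,180:400],None,fx=3,fy=3,interpolation=cv2.INTER_CUBIC))
cv2.imwrite("pics/w14.png",grab_frame("wrist"))
for t in("lid_hinge","lid_tab"):print(t,[(np.round(d["location"],0).tolist(),round(d["score"],2)) for c in("wrist","top","side") for d in finder.spot_point(c,t)[:3]])
E
```

```text
t 17.6 p [ 496.6 -188.3  243. ] yaw -11.23 w 0.002 f [ 0.4 -0.6 -0.3]
[[1.0, 3.9, -0.29, 0.22, 0.1, 0.1, 0.0], [1.0, 3.9, -0.29, 0.23, 0.2, 0.0, 0.1]]
end [ 500. -195.  165.]
lid_hinge [([533.0, -204.0, 63.0], 0.81), ([527.0, 25.0, 64.0], 0.77), ([535.0, -208.0, 70.0], 0.6), ([637.0, -28.0, -1.0], 0.47), ([533.0, -203.0, 64.0], 0.62), ([528.0, 27.0, 61.0], 0.57)]
lid_tab [([414.0, -177.0, 66.0], 0.88), ([407.0, 57.0, 63.0], 0.85), ([581.0, -215.0, 178.0], 0.61), ([406.0, 56.0, 67.0], 0.71), ([408.0, -181.0, 65.0], 0.66), ([540.0, 282.0, 74.0], 0.34)]
```

View pics/s14.png

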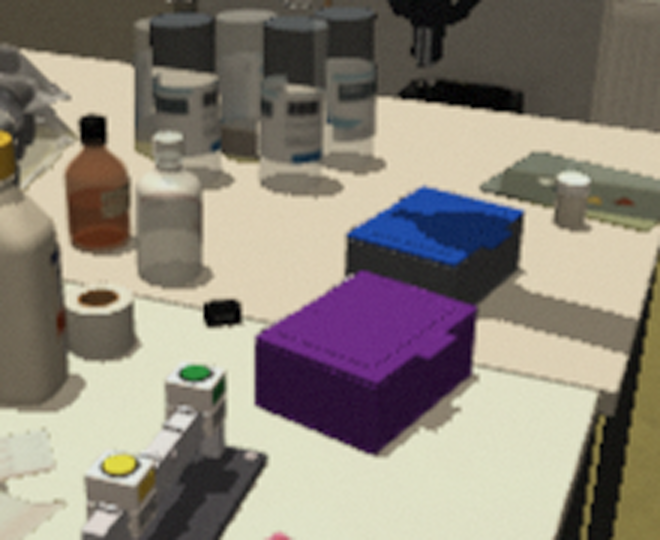

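View pics/w14.png

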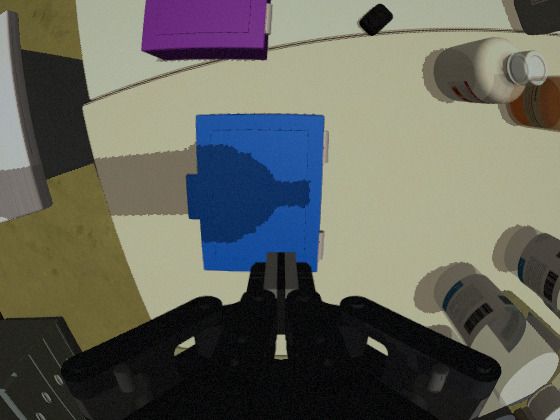

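```bash
python3 - <<'E'
from h import *
for n in ("tape_roll","sample_vial_4","pill_pot_3","film_clip_1","holder_yellow_centre","holder_green_centre"):
    print(n,[(np.round(d["location"],0).tolist(),round(d["score"],2)) for d in finder.spot_point("side",n)[:2]])
print(robot.hand_in(), status.get_obs()["t"])
E
```

```text
tape_roll [([720.0, 60.0, -3.0], 0.78)]
sample_vial_4 [([705.0, 293.0, 2.0], 0.86)]
pill_pot_3 [([376.0, -399.0, -4.0], 0.52)]
film_clip_1 [([638.0, -29.0, 1.0], 0.46)]
holder_yellow_centre [([535.0, 337.0, 73.0], 0.66)]
holder_green_centre [([545.0, 219.0, 81.0], 0.53), ([535.0, -203.0, 63.0], 0.15)]
the job is handed in; nothing more can be done
the job is handed in; nothing more can be done
```

I pulled the red holder straight up off the rail and set it down upright near the middle of the grey box, with light floor contact (about 8 N). I then pushed the lid past upright from behind, it fell shut, and I handed the job in at about 18 s.

**Last checks:**
- **Lid:** The side and wrist pictures show it flat on the box. The network puts its tab at z ≈ 65 mm, which is what a shut lid should read.
- **Holders:** The yellow and green ones are still on the rail. Red was upright and clear of the fingers before the lid closed; I could not see it afterwards.
- **Bystanders:** Tape roll, vial, pot and clip read within about 4 mm of where they started, which is the network's accuracy.
- **Robot:** The gripper was clear of everything, with no wrist force.

**What did not go cleanly:**
- The lid leaned back from about 1.75 to 2.0 rad while I carried the holder over the box. The gripper's wide linkage probably brushed it.
- During the first push the lid edge pressed up under the gripper with about 6 N, so I raised the tool 15 mm and pushed again.
- The top camera's network still showed the lid open after it closed. That was its older picture, taken before closing.

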